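Hold the loaded bean counting board over the bare germination tray

ROBOT

A 6-joint arm with a two-finger parallel gripper is mounted at the origin on the work surface. World frame = base frame: x ahead of the robot, y to its left, z up, the work surface at z = 0. Lengths are in m, angles in rad, forces in N, time in s.
With the tool pointing down it reaches from about 0.25 to 0.85 m from the base axis. Payload 12.5 kg.
Tool frame: the origin (TCP) lies midway between the tips of the shut fingers; the grasp point (between the pads) lies arm.grasp_offset behind it (arm.grasp_offset is the distance from the TCP to the grasp point, in m); z points along the fingers, y is the line along which they close (so a half turn about z gives the same grasp; the last joint's range is limited). The gripper opens to 93 mm and grips with 3 to 60 N. Pads are 15 mm wide; open, the fingers measure 128 mm over their backs; the gripper's body (75 mm by 188 mm) begins 65 mm behind the grasp point.
Start: joints at [-0.085, 0.351, 1.652, -0, 1.139, -0.085], TCP at [0.55, 0, 0.219] pointing down, gripper open.
Joint ranges: [-2.75, 2.75], [-0.79, 2.1], [0.01, 2.65], [-1.57, 4.71], [0.07, 3.14], [-2.87, 2.87]. Speed limits (rad/s): [2.22, 2.22, 2.79, 3.14, 3.14, 3.14].

INTERFACE

Orientations are given as a unit quaternion [x, y, z, w].
In Python, from station import arm gives the robot as it stands. The module is installed in compiled form; this text tells all that it offers. Calls block until the motion is done:
- arm.goto(position, orientation): joint-space move of the TCP to a pose.
- arm.move_l(position, ori=None, velocity=0.15): straight line of the TCP; ori=None keeps the orientation; velocity is the mean speed in m/s.
- arm.set_joints(angles): joint-space move.
- arm.move_gripper(opening, f_grip=None): opening from 0.0 (shut) to 1.0 (fully open); f_grip is the grip in N (None keeps the last); returns when the fingers have stopped.
- arm.pause(seconds).
- arm.inverse_kinematics(position, orientation): joint angles nearest the present ones, or None.
- arm.observe(): the state.
- arm.capture(name): name is "scene" or "side" or "wrist"; returns the picture (480x640x3 uint8, blue, green, red); there is no depth.
- arm.get_calibration(name): a dict with "mtx" (3x3 intrinsics, pixels), "world_to_cam" (4x4, takes a point from world to camera coordinates). Camera axes: x right, y down, z forward; pixel columns grow to the right and rows downward; lengths in m; the calibration is good to about 2 mm. The wrist camera is an equidistant fisheye: a pixel r from the principal point sees the ray r / f radians off the axis. A picture is of the moment at which its call begins: read the wrist's pose just before it. get_calibration takes no time and is no camera call; for the wrist camera it gives the pose at the moment of the call.
A pose or a line that the arm cannot do raises arm.PlanningError and nothing moves.
- arm.job_done(): hands the job in; it is judged then, once.
Trained networks look in the newest picture that a camera, given by its name, has taken for a name from the list of things; names that differ only in an ending like _2 or _b are one class to them, and where a whole thing is asked for, a point or a joint stands for the part that bears it (a point fixed in the world has none). Each returns a list of dicts, best first, with "conf" (0 to 1); they miss things now and then, are a little off and sometimes report something else, mostly with a low value. They report only what shows in the picture. A call takes as long as a camera call. They do not tell look-alikes from the thing itself.
- arm.masks_of(label, camera): "pixels" (480x640 bool, what is visible of it) and "bbox" ([centre column, centre row, width, height] in pixels, round what is visible of it).
- arm.spot_point(label, camera): "pixel" ([row, column] in pixels: a listed point, or the origin of a listed thing).
The state is a dict: "time_s": time; "joints": joint angles; "joint_velocities": joint speeds; "tau": joint torques, N m; "position": TCP position; "tcp_rot": TCP orientation; "ft_force": force on the tool from outside, world axes, zero at the start; "wrist_torque": the same for the moment, N m; "gripper_width": opening from 0.0 (shut) to 1.0 (fully open); "grasp_force": force on a finger pad.
Only numpy, scipy, OpenCV 4.12 (cv2) and the standard library are available. Lean on these libraries where they do the work, as an engineer would, in place of code of your own. Each camera call takes 0.05 s, during which the arm holds its last target. There are 200 camera calls.

TASK

Pick up the loaded seed-counting board, which has a bow handle across it, lift it over the stacked drying trays and lower it into the germination tray whose blotter is still bare, square with that tray and centred in it, until its underside hovers about a centimetre above the damp blotter. Keep the board level all the way so that no bean rolls out, touch neither the germination trays nor the stack, and leave the jar and the bottle alone. Finish still gripping the board and holding it still there, ready for its shutter to be drawn.

Things in the scene. Friction and masses are not known exactly. Their poses are not given: they have to be found in the camera images.
- board: Loose bean-counting board on the bench, beans in its 50 holes, about 0.45 kg: wooden frame 176 mm long (x), 106 mm wide over the bow's steel uprights (y), 20 mm high, white perforated plate. Origin: centre of its underside, z up. The bow stands at mid-length and bridges the board along y. At the +x end a shutter pull, fixed, rises 33 mm and its lip reaches x = 100 mm, 32 mm up.
- board_under (a point): Centre of the board's underside, axes as the board.
- board_grip (a point): Centre of the bow's wooden grip bar, 85 mm above the centre of the board's underside and above its centre of mass; axes as the board. The bar is flat-sided, 92 mm long (along y), 20 mm wide (along x, so fingers close along x), 22 mm high; 54 mm free space below it to the frame.
- tray_bare: Fixed open germination tray, white plastic, bare grey-blue blotter, no beans: 218 (x) x 144 (y) x 32 mm high outside, 210 x 136 mm inside. Origin: centre of its underside, 4 mm above the bench on a thin grey sheet. Blotter top 8 mm above the origin, rim 24 mm above the blotter. Beside it stands the sown tray; either may be nearer the stack. The board may hang in it either way round.
- tray_bare_blotter (a point): Centre of the bare blotter's upper face; axes as tray_bare.
- tray_sown: Fixed germination tray of the same size, with 50 beans already lying on its blotter: not to be touched. Origin: centre of its underside, axes as the other.
- stack: Fixed pile of two orange wooden drying trays of black beans between the board and the germination trays: 360 mm (its x) by 190 mm (its y) by 100 mm high over all. Origin: centre of its underside.
- jar: Loose jar of beans, 68 mm across, 100 mm high. Origin: centre of its underside.
- bottle: Loose white bottle, 54 mm across, 125 mm high. Origin: centre of its underside.
Mind the look-alikes: they are no part of the job. There is more than one size of the board; the one meant has the size given above.

How it is judged:
By the outcome, as a careful person would: the job done as asked, in the order asked, and still so for the second after the job is handed in, while the arm keeps its last pose, push and grip.
It also fails if it takes over 46 s, if anything falls off the work surface, if the arm or the gripper's body presses on something with over 40 N, if the wrist force passes 120 N, or if a joint passes its speed limit or range.

## Working session

There is one attempt and no reset: what is moved stays moved. The work goes in short steps, each a Python script; the robot and the scene stay as the last script left them, time stands still between calls to the robot, and variables do not carry over. Pictures are saved under pics/ and viewed, at most 10 in all, crops included, and the job is handed in when it is done.

```bash
mkdir -p pics
python3 - <<'E'
from station import arm
import cv2, numpy as np
for n in ("scene","side"):
    im=arm.capture(n); cv2.imwrite(f"pics/{n}1.png",im)
    c=arm.get_calibration(n); print(n,np.round(c["mtx"],1).tolist(),np.round(c["world_to_cam"],3).tolist())
    for l in ("board","board_grip","board_under","tray_bare","tray_bare_blotter","tray_sown","stack","jar","bottle"):
        m=arm.masks_of(l,n); s=arm.spot_point(l,n)
        print(l,[(round(d["conf"],2),np.round(d["bbox"]).tolist()) for d in m][:3],[(round(d["conf"],2),np.round(d["pixel"],1).tolist()) for d in s][:3])
print(arm.grasp_offset, arm.observe()["time_s"],arm.observe()["tcp_rot"])
E
```

```text
scene [[467.7, 0.0, 313.8], [0.0, 467.7, 234.2], [0.0, 0.0, 1.0]] [[-0.425, 0.905, -0.01, 0.297], [0.53, 0.24, -0.814, -0.182], [-0.734, -0.351, -0.581, 1.66], [0.0, 0.0, 0.0, 1.0]]
board [(0.83, [214.0, 234.0, 61.0, 54.0]), (0.63, [181.0, 211.0, 44.0, 32.0])] [(0.68, [238.1, 214.4]), (0.65, [216.7, 182.4])]
board_grip [(0.62, [231.0, 277.0, 29.0, 42.0]), (0.58, [179.0, 208.0, 37.0, 36.0])] [(0.95, [196.8, 181.4]), (0.74, [212.7, 209.4])]
board_under [(0.97, [179.0, 210.0, 34.0, 34.0]), (0.95, [213.0, 232.0, 62.0, 56.0])] [(0.85, [213.6, 181.6]), (0.65, [237.8, 216.4])]
tray_bare [(0.56, [491.0, 306.0, 65.0, 78.0])] [(0.56, [309.8, 490.3])]
tray_bare_blotter [(0.58, [492.0, 304.0, 65.0, 78.0])] [(0.59, [306.8, 489.8]), (0.15, [240.4, 214.3])]
tray_sown [(0.94, [417.0, 291.0, 72.0, 75.0])] [(0.64, [296.4, 421.4])]
stack [(0.77, [317.0, 263.0, 128.0, 125.0]), (0.19, [488.0, 307.0, 66.0, 80.0])] [(0.65, [269.9, 323.7]), (0.64, [302.8, 490.1]), (0.5, [308.6, 489.0])]
jar [(0.66, [232.0, 279.0, 28.0, 42.0])] [(0.84, [293.4, 235.4])]
bottle [(0.93, [454.0, 233.0, 22.0, 41.0])] [(0.92, [249
[... 460 characters left out ...]
49, [260.1, 310.2])]
board_under [(0.92, [335.0, 190.0, 57.0, 41.0]), (0.77, [362.0, 177.0, 23.0, 25.0])] [(0.93, [181.4, 362.4]), (0.58, [202.8, 335.5])]
tray_bare [(0.69, [264.0, 383.0, 126.0, 80.0])] [(0.71, [382.3, 267.6])]
tray_bare_blotter [(0.59, [260.0, 382.0, 123.0, 81.0])] [(0.67, [383.7, 263.5])]
tray_sown [(0.65, [276.0, 323.0, 115.0, 58.0])] [(0.94, [326.9, 279.5]), (0.66, [260.8, 308.6])]
stack [(0.69, [384.0, 339.0, 33.0, 63.0]), (0.58, [305.0, 250.0, 158.0, 91.0])] [(0.67, [261.1, 304.3])]
jar [(0.71, [267.0, 198.0, 24.0, 14.0])] []
bottle [(0.69, [384.0, 339.0, 32.0, 60.0])] [(0.76, [356.5, 383.9])]
0.0188 1.9 [ 7.07118504e-01  7.07095058e-01  3.07872471e-06 -6.56709151e-06]
```

View pics/scene1.png

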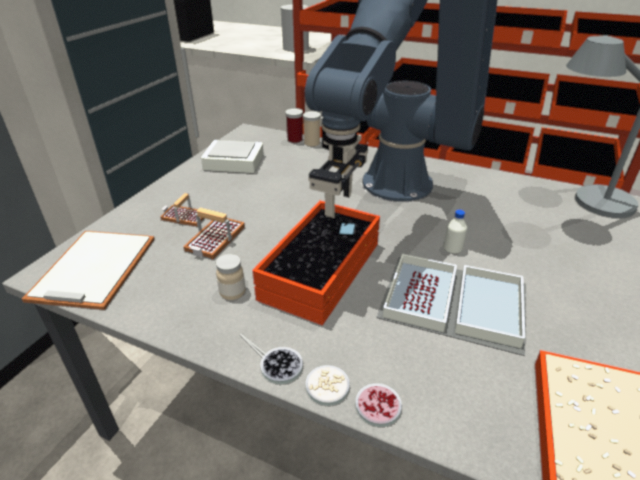

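View pics/side1.png

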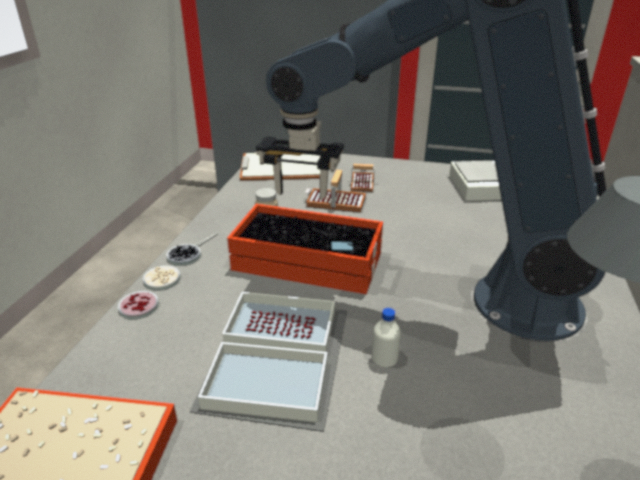

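```bash
cat > h.py <<'E'
from station import arm
import numpy as np
def ray(cal,px,fish=False):
    "px=(col,row) -> origin, unit direction in world"
    K,T=np.array(cal["mtx"]),np.array(cal["world_to_cam"])
    a=np.array([(px[0]-K[0,2])/K[0,0],(px[1]-K[1,2])/K[1,1]])
    r=np.linalg.norm(a)
    d=np.array([*(a/r*np.sin(r)),np.cos(r)]) if fish and r>0 else np.array([*a,1.])
    return -T[:3,:3].T@T[:3,3], T[:3,:3].T@d/np.linalg.norm(d)
def tri(rays):
    A=sum(np.eye(3)-np.outer(d,d) for o,d in rays); b=sum((np.eye(3)-np.outer(d,d))@o for o,d in rays)
    p=np.linalg.solve(A,b); return p,max(np.linalg.norm(np.cross(p-o,d)) for o,d in rays)
def onz(r,z): o,d=r; return o+d*(z-o[2])/d[2]
def proj(cal,p,fish=False):
    K,T=np.array(cal["mtx"]),np.array(cal["world_to_cam"]); c=T[:3,:3]@p+T[:3,3]
    if fish:
        n=np.hypot(c[0],c[1]); t=np.arctan2(n,c[2]); x=c[:2]/max(n,1e-9)*t
    else: x=c[:2]/c[2]
    return x*[K[0,0],K[1,1]]+K[:2,2]
E
python3 - <<'E'
from h import *
S,D=arm.get_calibration("scene"),arm.get_calibration("side")
P=dict(big_under=((216,238),(336,202.7)),big_grip=((209.4,212.7),(337.6,178.4)),small_under=((181.8,215),(362.5,182)),small_grip=((181.4,196.8),(363.9,163.5)),
bare=((490,309),(266,383)),sown=((421.4,296.4),(279.5,326.9)),stack=((323.7,269.9),(306,261)),bottle=((451.3,249.1),(383.9,356.5)))
for k,(a,b) in P.items():
    p,e=tri([ray(S,a),ray(D,b)]); print(k,p.round(3),round(e,4))
print("jar",onz(ray(S,(235.4,293.4)),0).round(3))
E
```

```text
big_under [ 0.547 -0.393  0.001] 0.0019
big_grip [ 0.544 -0.403  0.084] 0.004
small_under [ 0.49  -0.563  0.003] 0.0026
small_grip [ 0.488 -0.552  0.074] 0.0002
bare [0.516 0.388 0.005] 0.0024
sown [0.54  0.225 0.004] 0.0018
stack [ 0.551 -0.039  0.005] 0.0001
bottle [ 0.304  0.252 -0.002] 0.0012
jar [ 0.725 -0.21   0.   ]
```

The scene view shows the full-size board near (214,236) and a smaller look-alike at (181,212). The bare tray is at (490,306), with the sown one nearer the stack. Next: wrist views over the board.

Run:
```python
from h import *
import cv2,pickle
q=arm.observe()["tcp_rot"]; out=[]
for i,p in enumerate([[.50,-.34,.30],[.58,-.40,.30]]):
    arm.goto(p,q); arm.pause(.2)
    c=arm.get_calibration("wrist"); im=arm.capture("wrist"); cv2.imwrite(f"pics/w{i}.png",im)
    r={l:arm.spot_point(l,"wrist") for l in ("board_grip","board_under")}; m=arm.masks_of("board","wrist")
    out.append((c,im,m))
    print(arm.observe()["time_s"],proj(c,np.array([.547,-.397,.02]),True).round(), proj(c,np.array([.49,-.555,.02]),True).round())
    for l in r: print(l,[(round(d["conf"],2),np.round(d["pixel"][::-1],1).tolist()) for d in r[l]])
    print([(round(d["conf"],2),np.round(d["bbox"]).tolist()) for d in m])
pickle.dump(out,open("b.pkl","wb"))
cv2.imwrite("pics/wb.png",np.hstack([cv2.resize(o[1],(400,300)) for o in out]))
```

```text
3.625 [360. 242.] [315. 348.]
board_grip [(0.74, [315.8, 361.9]), (0.64, [368.3, 255.8])]
board_under [(0.85, [315.2, 340.6]), (0.82, [359.3, 234.4])]
[(0.7, [367.0, 245.0, 152.0, 104.0]), (0.59, [316.0, 330.0, 57.0, 68.0])]
4.5083 [296. 194.] [257. 309.]
board_grip [(0.68, [292.0, 199.0]), (0.59, [251.1, 323.8])]
board_under [(0.94, [260.5, 303.2]), (0.7, [296.2, 186.5])]
[(0.84, [306.0, 196.0, 157.0, 103.0]), (0.71, [258.0, 305.0, 68.0, 100.0])]
```

View pics/w1.png

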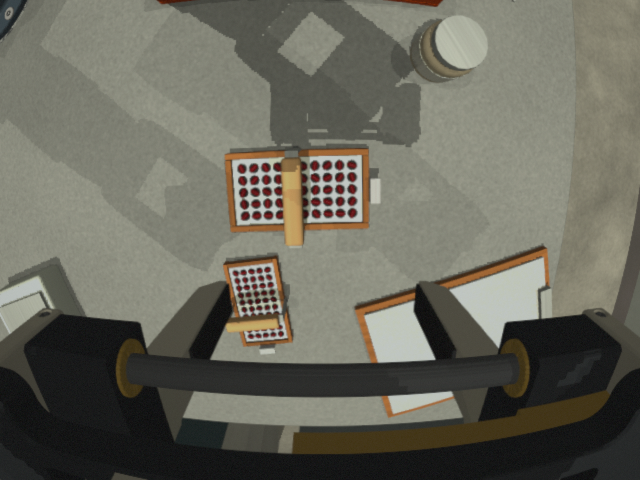

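The wrist view shows the target board with frame corners at about (226,155), (366,149), (369,226) and (232,230), and its bar at (293,202). The pull is at the right (+x) end, and the small look-alike is below.

Run:
```python
from h import *
import cv2,pickle
o=pickle.load(open("b.pkl","rb"))
C=np.array([(226,155),(366,149),(369,226),(232,230)],float)
gr=[cv2.cvtColor(x[1],cv2.COLOR_BGR2GRAY) for x in o]
W=[onz(ray(o[1][0],c,True),.02) for c in C]
for i in (1,0):
    c0=np.array([proj(o[i][0],w,True) for w in W],np.float32)
    c=cv2.cornerSubPix(gr[i],c0.reshape(-1,1,2).copy(),(4,4),(-1,-1),(3,50,.01)).reshape(-1,2)
    w=np.array([onz(ray(o[i][0],x,True),.02) for x in c])
    print(i,c.round(1).tolist(),w[:,:2].round(4).tolist(),"cen",w.mean(0).round(4),"L",[round(np.linalg.norm(w[k]-w[(k+1)%4]),4) for k in range(4)],
      "yaw",[round(np.degrees(np.arctan2(*(w[b]-w[a])[1::-1])),2) for a,b in((0,1),(3,2))])
    # bean blobs on plate
    hsv=cv2.cvtColor(o[i][1],cv2.COLOR_BGR2HSV); 
    if i==1: W=w
    cv2.imwrite(f"pics/crop{i}.png",cv2.resize(o[i][1][130:290,200:460] if i==0 else o[i][1][120:260,200:420],None,fx=3,fy=3,interpolation=cv2.INTER_CUBIC))
p,e=tri([ray(o[0][0],(368.3,255.8),True),ray(o[1][0],(292,199),True)]);print("grip",p.round(4),e)
p,e=tri([ray(o[0][0],(359.3,234.4),True),ray(o[1][0],(296.2,186.5),True)]);print("under",p.round(4),e)
```

```text
1 [[226.0, 155.0], [368.6000061035156, 147.39999389648438], [369.20001220703125, 225.6999969482422], [230.1999969482422, 226.89999389648438]] [[0.4613, -0.3471], [0.6344, -0.3397], [0.6376, -0.4371], [0.4618, -0.4383]] cen [ 0.5488 -0.3906  0.02  ] L [np.float64(0.1733), np.float64(0.0975), np.float64(0.1758), np.float64(0.0912)] yaw [np.float64(2.46), np.float64(0.39)]
0 [[288.79998779296875, 201.1999969482422], [428.3999938964844, 198.89999389648438], [425.0, 271.70001220703125], [291.29998779296875, 271.6000061035156]] [[0.4586, -0.3452], [0.6326, -0.3409], [0.6361, -0.4388], [0.4596, -0.4378]] cen [ 0.5467 -0.3907  0.02  ] L [np.float64(0.174), np.float64(0.0979), np.float64(0.1765), np.float64(0.0926)] yaw [np.float64(1.39), np.float64(-0.34)]
grip [ 0.5482 -0.3884  0.098 ] 3.900795435370277e-05
under [ 0.5467 -0.3887  0.0152] 0.00022384449358853176
```

View pics/crop0.png

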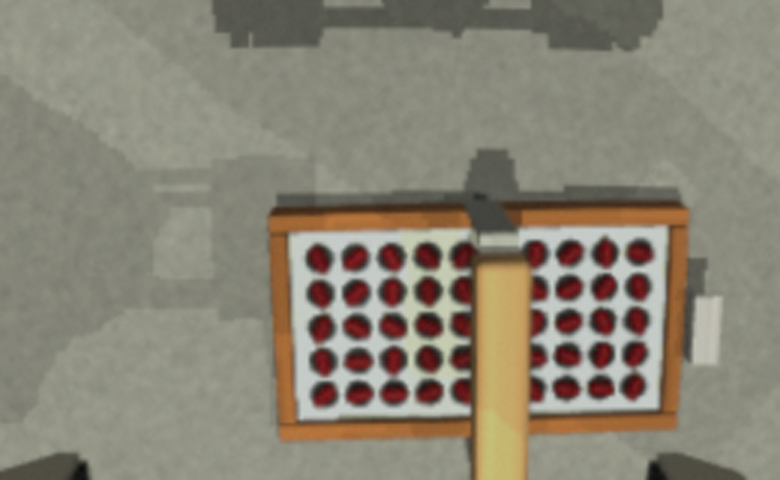

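View pics/crop1.png

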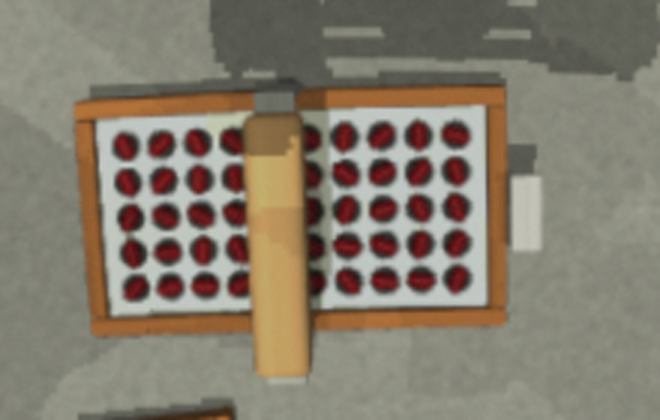

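Crop views confirm the 10x5 hole grid. Corner beans in crop0 are at (319,259), (639,251), (634,386) and (324,394), and in crop1 at (126,146), (456,135), (457,279) and (135,288). I'll fit the board pose from that grid.

Run:
```python
from h import *
import cv2,pickle
o=pickle.load(open("b.pkl","rb"))
cs={0:((200,130),[(319,259),(639,251),(634,386),(324,394)]),1:((200,120),[(126,146),(456,135),(457,279),(135,288)])}
for i,(off,c) in cs.items():
    cal,im,_=o[i]; q=np.array(c,np.float32)/3+off
    H=cv2.getPerspectiveTransform(q.astype(np.float32),np.float32([(0,0),(9,0),(9,4),(0,4)]))
    red=((im[...,2].astype(int)-im[...,1]>40)&(im[...,1]<60)).astype(np.uint8)
    n,_,st,ce=cv2.connectedComponentsWithStats(red)
    for z in (.017,):
        A=[];B=[];
        for k in range(1,n):
            if st[k,4]<12: continue
            u=cv2.perspectiveTransform(np.float32([[ce[k]]]),H)[0,0]; g=np.round(u)
            if (g<0).any() or (g>[9,4]).any() or g[0] in(4,5) or (i==1 and g[0]==3) or abs(u-g).max()>.25: continue
            A.append([1,g[0]-4.5,g[1]-2]); B.append(onz(ray(cal,ce[k],True),z)[:2])
        X,res,*_=np.linalg.lstsq(np.array(A),np.array(B),rcond=None)
        print(i,len(A),z,"centre",X[0].round(4),"pitch",np.linalg.norm(X[1:],axis=1).round(4),"yaw",np.degrees([np.arctan2(X[1,1],X[1,0]),np.arctan2(X[2,1],X[2,0])+np.pi/2]).round(2),"rms",np.sqrt(res/len(A)).round(4))
# bar ends on top face z=.096 (view1 crop): and grip widths
off=np.array((200,120))
print("bar v1",[onz(ray(o[1][0],np.array(p)/3+off,True),.096)[:2].round(4).tolist() for p in((246,115),(301,115),(309,376),(257,376))])
```

```text
0 40 0.017 centre [ 0.5477 -0.393 ] pitch [0.015 0.015] yaw [1.45 1.77] rms [0.0005 0.0003]
1 35 0.017 centre [ 0.5475 -0.393 ] pitch [0.015 0.015] yaw [1.61 1.53] rms [0.0002 0.0001]
bar v1 [[0.5386, -0.3472], [0.557, -0.3474], [0.5585, -0.4382], [0.5402, -0.4383]]
```

Run:
```python
from h import *
import cv2,pickle
from scipy.spatial.transform import Rotation as R
q=(R.from_euler("z",1.6,degrees=True)*R.from_quat([.70710678,.70710678,0,0])).as_quat()
arm.goto([.548,-.393,.17],q)
arm.move_l([.548,-.393,.066],velocity=.1)
arm.move_gripper(0.0,f_grip=40); arm.pause(.2)
s=arm.observe(); print(s["time_s"],s["gripper_width"]*93,s["grasp_force"],s["ft_force"],s["position"])
arm.move_l([.548,-.393,.09],velocity=.05); arm.pause(.2)
s=arm.observe(); print(s["time_s"],s["gripper_width"]*93,s["ft_force"],s["wrist_torque"])
arm.move_l([.548,-.393,.27],velocity=.12)
out=[]
for i,p in enumerate([[.53,.05,.30],[.53,.20,.30]]):
    arm.move_l(p,velocity=.17); arm.pause(.2)
    c=arm.get_calibration("wrist"); im=arm.capture("wrist"); cv2.imwrite(f"pics/t{i}.png",im)
    r=arm.spot_point("tray_bare_blotter","wrist"),arm.masks_of("tray_bare","wrist"); out.append((c,im))
    s=arm.observe(); print(s["time_s"],s["ft_force"],proj(c,np.array([.516,.388,.02]),True).round(),[(d["conf"],d["pixel"]) for d in r[0]],[(d["conf"],d["bbox"]) for d in r[1]])
pickle.dump((out,q),open("t.pkl","wb"))
```

```text
7.625 19.66427396503822 39.99972760677338 [-0.10732405  0.45161494  0.87670323] [ 0.54805292 -0.39303012  0.06601015]
8.4583 19.630180493300998 [-0.04156053 -0.61802419 -3.60565443] [-9.94041685e-03 -7.19405345e-05  2.44208826e-02]
13.225 [ 0.22486365  0.65542904 -4.842272  ] [319. -65.] [] []
14.6083 [-0.07684343  0.33100192 -3.58203936] [315.  41.] [(0.85, [39.6, 314.2])] [(0.68, [315.3, 55.4, 197.4, 109.8])]
```

View pics/t1.png

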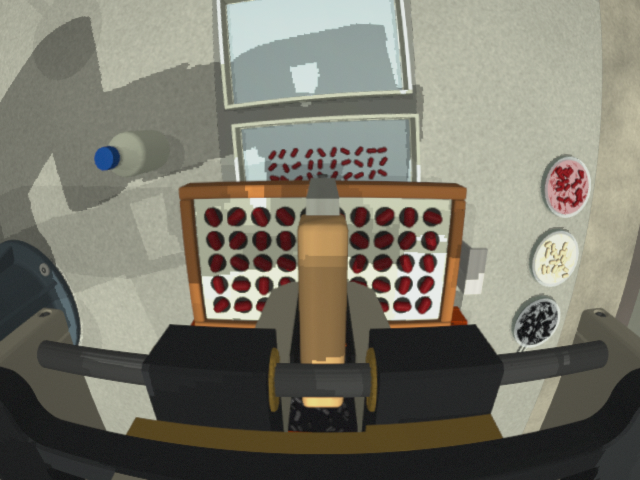

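The held board fills (180–466, 183–325), level with all its beans. The bare tray shows at (315,50) and the sown one at (325,150). I'll take one step closer so the whole bare tray is in view.

Run:
```python
from h import *
import cv2,pickle
out=[]
for i,p in enumerate([[.535,.245,.30],[.50,.28,.30]]):
    arm.move_l(p,velocity=.12); arm.pause(.3)
    c=arm.get_calibration("wrist"); s=arm.observe(); im=arm.capture("wrist")
    m=arm.masks_of("tray_bare","wrist"); out.append((c,im,s,m))
    print(s["time_s"],s["position"],[(d["conf"],d["bbox"]) for d in m],[(d["conf"],d["pixel"]) for d in arm.spot_point("tray_bare_blotter","wrist")])
pickle.dump(out,open("t2.pkl","wb"))
cv2.imwrite("pics/t2a.png",np.vstack([cv2.resize(o[1][0:190,200:460],None,fx=3,fy=3,interpolation=cv2.INTER_CUBIC)[:570] for o in out[:1]]))
cv2.imwrite("pics/t2b.png",cv2.resize(out[1][1][0:190,200:460],None,fx=3,fy=3,interpolation=cv2.INTER_CUBIC))
```

```text
15.4333 [0.53504618 0.24454302 0.30010679] [(0.77, [308.9, 81.6, 195.3, 135.5]), (0.24, [128.8, 189.2, 72.7, 51.3])] [(0.63, [73.1, 310.5])]
16.4417 [0.50030465 0.27962612 0.29991777] [(0.57, [336.3, 110.2, 195.4, 132.3])] [(0.58, [104.6, 336.5])]
```

View pics/t2a.png

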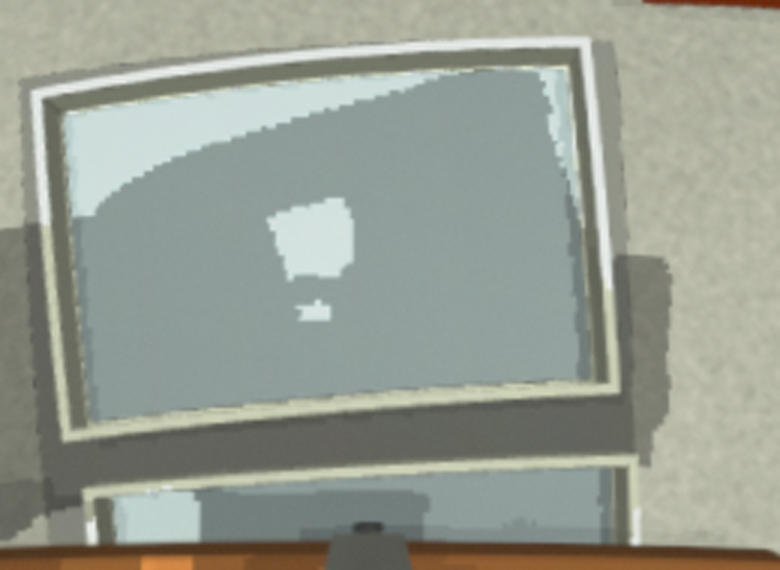

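View pics/t2b.png

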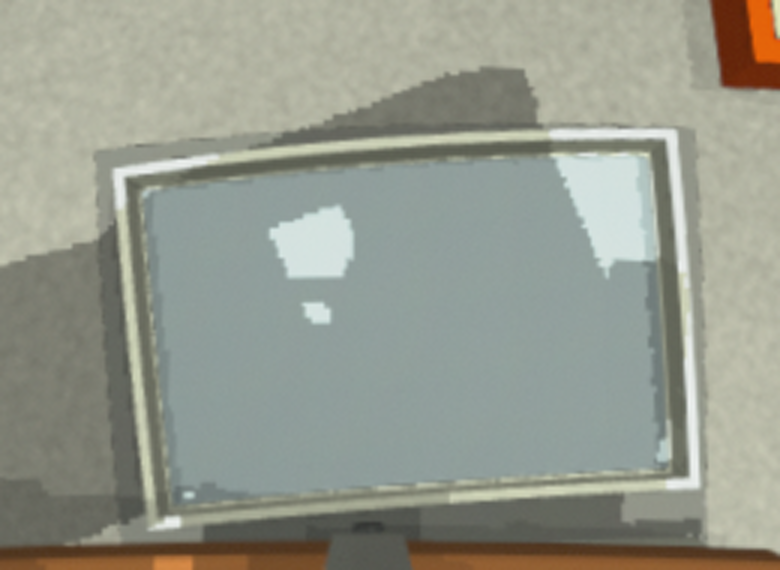

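Both views show the whole bare tray. The rim's outer corners in the crops are (31,92), (590,38), (620,393), (64,440) and (114,171), (676,130), (699,488), (150,527). I'll compute the tray pose and where the board sits in the hand.

Run:
```python
from h import *
import cv2,pickle
o=pickle.load(open("t2.pkl","rb"))
cs=[[(31,92),(590,38),(620,393),(64,440)],[(114,171),(676,130),(699,488),(150,527)]]
M=np.array([[-109,72],[109,72],[109,-72],[-109,-72]])/1e3
RR=[]
for i in (0,1):
    rr=[ray(o[i][0],(np.array(c)+.5)/3-.5+[200,0],True) for c in cs[i]]; RR.append(rr)
    w=np.array([onz(r,.036)[:2] for r in rr])
    d=w-w.mean(0); yaw=np.arctan2((M[:,0]*d[:,1]-M[:,1]*d[:,0]).sum(),(M*d).sum())
    print("tray",i,w.mean(0).round(4),np.degrees(yaw).round(2),[round(np.linalg.norm(w[k]-w[(k+1)%4]),4) for k in range(4)])
T=np.array([tri([RR[0][k],RR[1][k]])[0] for k in range(4)]); print("tri",T.round(4).tolist(),T.mean(0).round(4))
for cal,im,s,_ in o:
    z=s["position"][2]-.066+.017
    red=((im[...,2].astype(int)-im[...,1]>40)&(im[...,1]<60)).astype(np.uint8)
    # predicted grid: TCP centre, yaw from tcp
    n,_,st,ce=cv2.connectedComponentsWithStats(red)
    y=np.radians(1.6); c0=s["position"][:2]+0; Rm=np.array([[np.cos(y),-np.sin(y)],[np.sin(y),np.cos(y)]])
    A=[];B=[]
    for k in range(1,n):
        if st[k,4]<30: continue
        p=onz(ray(cal,ce[k],True),z)[:2]; u=Rm.T@(p-c0)/.015; g=np.array([np.round(u[0]-.5)+.5,np.round(u[1])])
        if abs(g[0])>4.5 or abs(g[0])<2 or abs(g[1])>2 or g[1]<0 or abs(u-g).max()>.4: continue
        A.append([1,*g]);B.append(p)
    X,res,*_=np.linalg.lstsq(np.array(A),np.array(B),rcond=None)
    print("board",len(A),(X[0]-c0).round(4),"pitch",np.linalg.norm(X[1:],axis=1).round(4),"yaw",np.degrees([np.arctan2(X[1,1],X[1,0]),np.arctan2(-X[2,0],X[2,1])]).round(2),np.sqrt(res/len(A)).round(4))
```

```text
tray 0 [0.5135 0.3883] 6.37 [np.float64(0.2184), np.float64(0.1437), np.float64(0.2174), np.float64(0.1427)]
tray 1 [0.5135 0.3883] 6.29 [np.float64(0.218), np.float64(0.1438), np.float64(0.2172), np.float64(0.142)]
tri [[0.3982, 0.4461, 0.0399], [0.6139, 0.4717, 0.0362], [0.6295, 0.3288, 0.036], [0.4126, 0.3054, 0.0323]] [0.5136 0.388  0.0361]
board 18 [-0.001  -0.0002] pitch [0.015 0.015] yaw [1.49 1.54] [0.0001 0.0001]
board 18 [-0.001  -0.0002] pitch [0.015 0.015] yaw [1.5  1.52] [0.0001 0.0001]
```

Run:
```python
from h import *
import cv2
from scipy.spatial.transform import Rotation as R
q=(R.from_euler("z",6.4,degrees=True)*R.from_quat([.70710678,.70710678,0,0])).as_quat()
arm.move_l([.5145,.3885,.28],ori=q,velocity=.08)
arm.move_l([.5145,.3885,.13],velocity=.1)
arm.move_l([.5145,.3885,.088],velocity=.04); arm.pause(.5)
s=arm.observe(); print(s["time_s"],s["position"],R.from_quat(s["tcp_rot"]).as_matrix().round(4).tolist(),s["ft_force"],s["wrist_torque"],s["grasp_force"],s["gripper_width"]*93)
a=arm.capture("side"); b=arm.capture("wrist"); a=cv2.resize(a[290:440,180:400],(660,450),interpolation=cv2.INTER_CUBIC); cv2.imwrite("pics/f_side.png",a); cv2.imwrite("pics/f_wrist.png",b)
```

```text
21.4833 [0.51451272 0.38851216 0.0880206 ] [[-0.1114, 0.9938, 0.0], [0.9938, 0.1114, 0.0], [0.0, 0.0, -1.0]] [ 0.11633672  0.01689946 -3.91902854] [-0.01957369 -0.00485391 -0.02505673] 39.99868154525757 19.457419261140597
```

View pics/f_side.png

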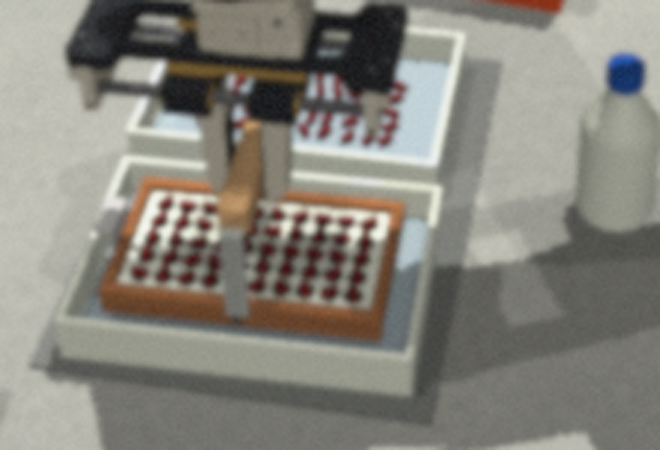

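View pics/f_wrist.png

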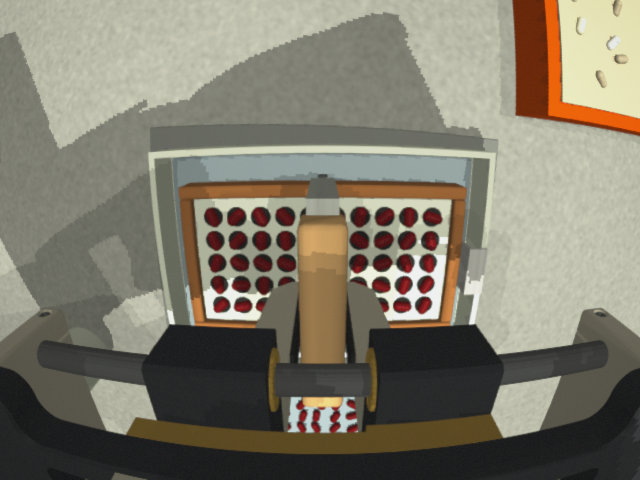

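The side view shows the board inside the bare tray and clear of all its walls. The wrist view shows it square and centred, about (180–466, 183–325) within the tray rim (150–495, 152–), with all visible beans in place.

```bash
python3 -c "
from station import arm
arm.pause(.5); s=arm.observe(); print(s['time_s'],abs(s['joint_velocities']).max()); print(arm.job_done())"
```

```text
22.0833 0.0015092496287470686
the job is handed in; nothing more can be done
None
```

The job is handed in at 22 s: the arm is gripping the full-size board and holding it still and level, about 10 mm above the bare blotter, centred in that tray and square with it. Nothing was touched on the way, as far as the pictures and wrist forces show.

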